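# Unload the moulding press

### The job

Empty the moulding press: release the yellow-knobbed lock lever, pull the die carriage out from under the press head until its white pointer is at the green mark, and lock it there. Lift every orange moulded grip out of the die and lay them all flat on the floor of the blue tray, side by side and not stacked or on end, while the carriage stays locked at the green mark. Then unlock it, push the empty die back to the red mark under the press, lock it again, and leave the jar, mug and screwdriver alone.

Things in the scene. Friction and masses are not known exactly. Their poses are not given: they have to be found in the camera images.
- press: Red and grey bench moulding press, fixed. Origin at bench height below where the die centre stands when unloaded. Own z up; own +y along the slide rail towards the press head; own +x away from the robot, to the lever side (turned at most 0.12 rad from world axes). Grey base plate 20 mm thick, x -145 to 145, y -135 to 525 mm.
- press_head (a point): Centre of the underside of the fixed aluminium platen over the pressing position: 110 x 150 mm (press x, y), 165 to 190 mm above the bench; above and behind it the ram, a red overarm (280 to 370 mm up) and a red column. The die cannot be reached from above there.
- mark_unload (a point): Green line across the front edge of the press base (and another like it on the far edge): the unloading mark. The white pointer of the carriage is beside it when joint die_carriage is 0.28. Right to about 7 mm.
- mark_press (a point): Red line across the front edge of the press base (another on the far edge): the pressing mark. The pointer is beside it when joint die_carriage is 0.
- die_carriage (a joint): Sliding carriage with the die, in m: 0 at the red mark (start), 0.28 at the green; grows towards the press's own -y. Travel -0.012 to 0.295; about 4 N of friction. Cannot move while locked: a tooth on the lever drops into one of two notches. It enters within some 8 mm of a mark and centres the carriage to 2 mm; elsewhere the lever stops on the notched bar, not locked.
- carriage_post (a point): Top centre of the upright black post (24 mm diameter, 65 mm tall, top 100 mm above the bench) on the front corner of the carriage, the handle to slide it by; the space around it is free.
- die_centre (a point): Middle of the top face of the aluminium die (156 x 210 mm, top 61 mm above the bench) on the carriage. Four open cavities, 16 mm deep, centred 36 mm to either side along the press's x and 50 mm to either side along its y, each shaped like the foot of a grip with 2 mm of play. Some may be empty.
- lock_lever (a joint): Lock lever, rad: 0 locked (leans 0.4 rad towards the die), 0.8 unlocked (leans 0.4 rad away from the die, to the press's own +x), with end stops there. The tooth is clear of the notch from about 0.5; unlocked means above 0.6, locked below 0.12. Stays where it is left; 3 to 5 N on the knob swings it.
- lever_knob (a point): Centre of the yellow ball knob, 28 mm diameter, at the top of the lever; 90 mm from the hinge. It can be pushed from either side with closed fingers.
- lever_hinge (a point): Hinge of the lock lever; the hinge axis is the press's own y; fixed, 66 mm above the bench.
- tray: Blue open plastic tray, loose on the bench, outside 210 x 220 mm (x, y), 30 mm high, walls and floor 5 mm thick, 0.9 kg. Origin at the centre of its underside, z up.
- grip1: Orange moulded plastic hand grip, dumb-bell shaped: 90 mm long (own x), 40 mm high (own z); middle 48 mm of the length 28 mm wide (own y), two ends 21 mm long and 38 mm wide; about 0.12 kg. Origin at the centre of its underside. At the start it stands 16 mm deep in a cavity, its length along the rail, its top 24 mm proud of the die. May be absent.
- grip1_mid (a point): Middle of that grip, 20 mm above its underside.
- grip2: Orange moulded plastic hand grip, dumb-bell shaped: 90 mm long (own x), 40 mm high (own z); middle 48 mm of the length 28 mm wide (own y), two ends 21 mm long and 38 mm wide; about 0.12 kg. Origin at the centre of its underside. At the start it stands 16 mm deep in a cavity, its length along the rail, its top 24 mm proud of the die. May be absent.
- grip2_mid (a point): Middle of that grip, 20 mm above its underside.
- grip3: Orange moulded plastic hand grip, dumb-bell shaped: 90 mm long (own x), 40 mm high (own z); middle 48 mm of the length 28 mm wide (own y), two ends 21 mm long and 38 mm wide; about 0.12 kg. Origin at the centre of its underside. At the start it stands 16 mm deep in a cavity, its length along the rail, its top 24 mm proud of the die. May be absent.
- grip3_mid (a point): Middle of that grip, 20 mm above its underside.
- grip4: Orange moulded plastic hand grip, dumb-bell shaped: 90 mm long (own x), 40 mm high (own z); middle 48 mm of the length 28 mm wide (own y), two ends 21 mm long and 38 mm wide; about 0.12 kg. Origin at the centre of its underside. At the start it stands 16 mm deep in a cavity, its length along the rail, its top 24 mm proud of the die. May be absent.
- grip4_mid (a point): Middle of that grip, 20 mm above its underside.
- jar: Glass jar with steel lid, 66 mm diameter, 100 mm tall; leave alone. Origin under its centre.
- mug: White mug, 80 mm diameter, 90 mm tall; leave alone. Origin under its centre.
- screwdriver: Screwdriver lying on the bench beyond the tray; leave alone. Origin under its middle.
Mind the look-alikes: they are no part of the job. Leave any pink or turquoise look-alike of the grip4 alone. Leave any purple or turquoise look-alike of the grip3 alone.

How it is judged:
By the outcome, as a careful person would: the job done as asked, in the order asked, and still so for the second after the job is handed in, with the robot touching nothing.
Of grip1, grip2, grip3, grip4 only 2 to 4 are there at a start; the rules pass over those that are not, and their reading is None.
At some moment in a run one of tray may be knocked a few centimetres aside while the robot is not near it.
Once in a run the grip may slacken for a moment while it holds something.
It also fails if it takes over 210 s, if anything falls off the work surface, if the arm or the gripper's body presses on something with over 40 N, if the wrist force passes 120 N, or if a joint passes its speed limit or range.

### The arm

A 7-joint arm with a two-finger parallel gripper is mounted at the origin on the work surface. World frame = base frame: x ahead of the robot, y to its left, z up, the work surface at z = 0. Lengths are in m, angles in rad, forces in N, time in s.
With the tool pointing down it reaches from about 0.425 to 0.925 m from the base axis. Payload 6.8 kg.
Tool frame: the origin (TCP) lies at the very end of the fingers, on their centre line; the grasp point (between the pads) lies 19 mm behind it; z points along the fingers, y is the line along which they close (so a half turn about z gives the same grasp; the last joint's range is limited). The gripper opens to 85 mm and grips with 20 to 120 N. Pads are 22 mm wide; open, the fingers measure 114 mm over their backs; the gripper's body (76 mm by 85 mm) begins 54 mm behind the grasp point. The pads swing forward as they close: fully open they stand 13 mm farther back than shut.
Start: joints at [1.152, 0.477, 0.022, 1.555, -0.011, 1.109, -0.083], TCP at [0.206, -0.643, 0.231] pointing down, gripper open.
Joint ranges: [-2.96, 2.96], [-0.34, 2.1], [-1.41, 1.46], [0.24, 2.44], [-1.37, 4.51], [0.17, 1.92], [-2.96, 2.96]. Speed limits (rad/s): [2.39, 2.39, 3.14, 3.14, 3.14, 3.14, 3.14].

### API

Orientations are given as a rotation vector (axis times angle).
In Python, from bench import r gives the robot as it stands. The module is installed in compiled form; this text tells all that it offers.
- The arm moves only by the tool servo_tool, never from a script. Its argument "commands" is a list of rows, each a list of 7 numbers: the turn, a rotation vector about the world's x, y, z in degrees, then the shift along the world's x, y, z in mm, then the closure, from 0 (fully open) to 1 (shut). A call has 1 to 5 rows; each row is the pose to reach, as a shift and turn from the pose commanded when the call began; what a row does not reach only later rows make up. A row lasts 1/12 s, in which the tool goes at most 41.7 mm and 7.16 degrees, less where a joint would pass 70% of its speed; a pose out of reach is approached as far as the arm can. A call with a gripper value outside its range is refused whole. The fingers move at their own pace and stop on an object; "force" is the grip in N (left out, the last holds). Time passes only in rows, so rows that repeat a pose let the fingers close. It gives the time, the measured TCP pose, the force, the opening and the grip force at its end, in the units of the state.
- r.get_obs(): the state, without advancing time (a new reading comes with each control period).
- r.grab_frame(name): name is "scene" or "top" or "wrist"; returns (picture, depth): 420x560x3 uint8, blue, green, red; 420x560 float32, m along the optical axis (not along the pixel's ray), 0 where there is no reading.
- r.camera_info(name): a dict with "vertical_fov" (degrees; the focal length in pixels is half the picture's height over the tangent of half this angle, whatever the lens; pixels are square), "cx", "cy" (the principal point, pixels), "D" ([k1, k2, p1, p2, k3] as OpenCV has them; the pictures are not rectified), "cam_to_world" (4x4, takes a point from camera to world coordinates); the wrist camera has in their place "T_tool_cam" (4x4, takes a point from camera to tool coordinates, whose origin is the TCP and whose axes are the flange's). Camera axes: x right, y up, looking along -z (the intrinsics and any distortion apply to the point x, -y, -z); pixel columns grow to the right and rows downward; lengths in m; the calibration is good to about 2 mm. A picture is of the moment at which its call begins: read the wrist's pose just before it. camera_info takes no time and is no camera call.
- r.hand_in(): hands the job in; it is judged then, once.
The state is a dict: "clock": time; "joints": joint angles; "qvel": joint speeds; "tau": joint torques, N m; "tcp_pos": TCP position; "orientation": TCP orientation; "contact_force": force on the tool from outside, world axes, zero at the start; "moment": the same for the moment, N m; "grip_width": finger opening in m; "gripper_force": force on a finger pad.
Only numpy, scipy, OpenCV 4.12 (cv2) and the standard library are available. Lean on these libraries where they do the work, as an engineer would, in place of code of your own. Each camera call takes 0.05 s, during which the arm holds its last target. There are 200 camera calls.

## Working session

There is one attempt and no reset: what is moved stays moved. The work goes in short steps, Python scripts to look and compute and a tool call to move; the robot and the scene stay as the last step left them, time stands still between calls to the robot, and variables do not carry over. Pictures are saved under pics/ and viewed, at most 14 in all, crops included, and the job is handed in when it is done.

Besides the shell and the picture viewer there is one more tool, called by a JSON object that holds its "name" and its "arguments". servo_tool: Moves the arm, as the interface text tells. Its arguments: {"type":"object","properties":{"commands":{"type":"array"},"force":{"type":"number"}},"required":["commands"]}

```bash
mkdir -p pics; cat > h.py <<'E'
import numpy as np, cv2
from bench import r
def cam(n):
    i=r.camera_info(n); f=210/np.tan(np.radians(i["vertical_fov"])/2)
    K=np.array([[f,0,i["cx"]],[0,f,i["cy"]],[0,0,1]]); return i,K,np.array(i["D"],float)
def pose(n,i,o=None):
    if "cam_to_world" in i: return np.array(i["cam_to_world"])
    o=o or r.get_obs(); T=np.eye(4); T[:3,:3]=cv2.Rodrigues(np.array(o["orientation"],float))[0]; T[:3,3]=o["tcp_pos"]
    return T@np.array(i["T_tool_cam"])
def rays(n,px,o=None):
    i,K,D=cam(n); T=pose(n,i,o)
    u=cv2.undistortPoints(np.array(px,float).reshape(-1,1,2),K,D).reshape(-1,2)
    return T[:3,3], np.c_[u[:,0],-u[:,1],-np.ones(len(u))]@T[:3,:3].T, T
def onplane(n,px,z,o=None):
    c,d,_=rays(n,px,o); return c+d*((z-c[2])/d[:,2])[:,None]
def cloud(n,dep,o=None):
    v,u=np.mgrid[0:420,0:560]; c,d,_=rays(n,np.c_[u.ravel(),v.ravel()],o)
    return (c+d*dep.ravel()[:,None]).reshape(420,560,3)
def proj(n,P,o=None):
    i,K,D=cam(n); T=np.linalg.inv(pose(n,i,o)); p=np.atleast_2d(P)@T[:3,:3].T+T[:3,3]
    return cv2.projectPoints(p*[1,-1,-1],np.zeros(3),np.zeros(3),K,D)[0].reshape(-1,2)
E
python3 - <<'E'
from h import *
for n in("scene","top"):
    p,d=r.grab_frame(n); cv2.imwrite(f"pics/{n}0.png",p); np.savez(f"{n}0.npz",p=p,d=d)
    i=r.camera_info(n); print(n,i["vertical_fov"],i["D"],np.round(i["cam_to_world"],3).tolist())
print(r.get_obs())
print(r.camera_info("wrist"))
E
```

```text
scene 42.53859519512707 [0.03951193 0.         0.         0.         0.        ] [[0.238, -0.592, 0.77, 1.761], [0.971, 0.15, -0.186, -0.324], [-0.005, 0.792, 0.61, 1.103], [0.0, 0.0, 0.0, 1.0]]
top 43.95168123609189 [0.0292153 0.        0.        0.        0.       ] [[0.002, 0.992, -0.129, 0.31], [-1.0, 0.002, 0.0, -0.022], [0.0, 0.129, 0.992, 1.796], [0.0, 0.0, 0.0, 1.0]]
{'clock': 0.1, 'joints': array([ 1.15188618,  0.47771176,  0.02235505,  1.55636112, -0.01153679,
        1.1092916 , -0.08306825]), 'qvel': array([ 2.98097470e-04, -3.02585496e-03,  1.31707437e-03, -2.24282407e-03,
       -4.32856753e-04,  1.62328835e-03,  2.50582663e-05]), 'tau': array([ 3.90105561e-03, -5.97759283e+01,  1.61373261e+00, -2.81949824e+01,
        1.28905463e-02,  5.18428569e-03,  3.01616967e-05]), 'tcp_pos': array([ 0.20626301, -0.64214915,  0.23042337]), 'orientation': array([-3.10213909e+00, -4.86045508e-01,  5.41900389e-04]), 'contact_force': array([-0.0575734 , -0.10005455, -1.15800768]), 'moment': array([ 0.00410417, -0.02146906, -0.0232428 ]), 'gripper_force': 0.0, 'grip_width': 0.0857850821556708}
{'vertical_fov': 66.22791384112293, 'cx': 279.7138164190601, 'cy': 211.40075235175317, 'D': array([-0.0218094,  0.       ,  0.       ,  0.       ,  0.       ]), 'T_tool_cam': array([[ 1.15284935e-03,  9.53778328e-01,  3.00508855e-01,
         7.76157792e-02],
       [ 9.99999140e-01, -1.28722158e-03,  2.49163019e-04,
        -1.04159232e-03],
       [ 6.24467771e-04,  3.00508309e-01, -9.53778992e-01,
        -1.42685933e-01],
       [ 0.00000000e+00,  0.00000000e+00,  0.00000000e+00,
         1.00000000e+00]])}
```

View pics/scene0.png

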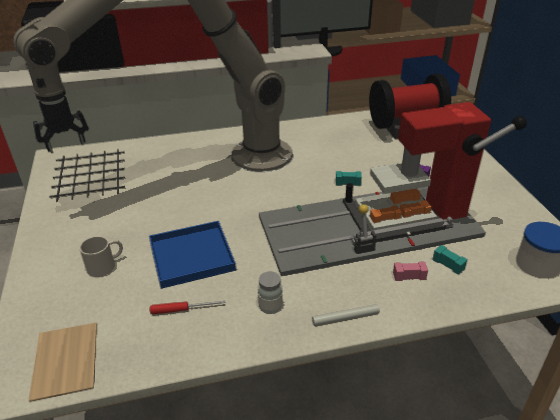

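View pics/top0.png

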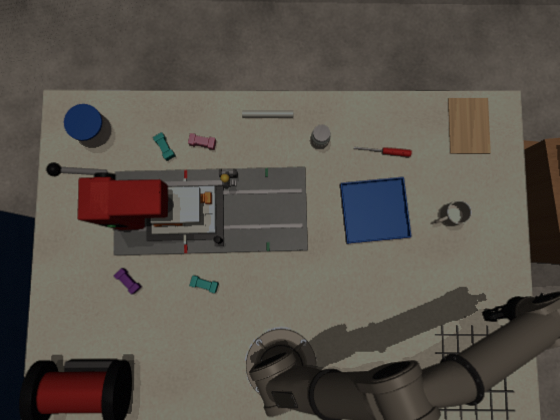

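The scene view shows the press on the right: yellow knob at (364,209), black post at (349,190) and orange grips near (385–417,197–213). The look-alikes, pink (410,270), turquoise (450,259 and 348,178) and purple (425,170), all lie off the die. In the top view the tray is at (376,210), the green marks at (267,173) and (268,246), and the knob at (225,180).

```bash
cat > meas.py <<'E'
from h import *
def masks(p):
    h=cv2.cvtColor(p,cv2.COLOR_BGR2HSV); R=lambda a,b:cv2.inRange(h,np.array(a),np.array(b))
    return dict(green=R((50,90,40),(75,255,255)),red=R((0,150,60),(4,255,255))|R((174,150,60),(180,255,255)),
      yellow=R((20,130,90),(33,255,255)),blue=R((105,120,40),(125,255,255)),orange=R((5,150,80),(17,255,255)))
def blobs(m,a0=6):
    n,l,s,c=cv2.connectedComponentsWithStats(m); return [(s[k,4],c[k],l==k) for k in range(1,n) if s[k,4]>=a0]
E
python3 - <<'E'
from meas import *
for n in("top","scene"):
    z=np.load(n+"0.npz"); p,d=z["p"],z["d"]; C=cloud(n,d)
    for k,m in masks(p).items():
        for a,c,l in blobs(m):
            q=C[l&(d>0)]; print(n,k,a,c.round(1),"z.02:",onplane(n,[c],.02)[0,:2].round(4),"cloud",np.median(q,0).round(3), "zmax",q[:,2].max().round(3))
    m=masks(p)["blue"]
z=np.load("top0.npz");p,d=z["p"],z["d"]
b=max([x for x in blobs(masks(p)["blue"]) if 300<x[1][0]<420],key=lambda x:x[0])
rc=cv2.minAreaRect(cv2.findContours(b[2].astype(np.uint8),0,2)[0][0]); print(rc, onplane("top",cv2.boxPoints(rc),.03).round(3))
# base plate: points with z ~.02
C=cloud("top",d); q=(abs(C[...,2]-.02)<.006)&(C[...,0]>.3)
q[:,:105]=0;q[:,315:]=0
m=cv2.morphologyEx(q.astype(np.uint8),cv2.MORPH_OPEN,np.ones((3,3)))
cn=max(cv2.findContours(m,0,2)[0],key=cv2.contourArea); rc=cv2.minAreaRect(cn); print(rc,onplane("top",cv2.boxPoints(rc),.02).round(3))
E
```

```text
top green 14 [266.5 172. ] z.02: [0.6498 0.0518] cloud [0.65  0.052 0.025] zmax 0.03
top green 13 [110.8 225.5] z.02: [0.4626 0.5814] cloud [0.444 0.51  0.231] zmax 0.236
top green 15 [267.5 246.3] z.02: [0.3929 0.0464] cloud [0.393 0.045 0.023] zmax 0.034
top red 162 [396.7 151.4] z.02: [ 0.7236 -0.4011] cloud [ 0.723 -0.401  0.024] zmax 0.036
top red 23 [185.  173.7] z.02: [0.6432 0.3338] cloud [0.643 0.333 0.024] zmax 0.034
top red 3084 [117.4 197.5] z.02: [0.5592 0.5631] cloud [0.511 0.452 0.37 ] zmax 0.382
top red 25 [185.  248.3] z.02: [0.3854 0.3266] cloud [0.386 0.326 0.022] zmax 0.03
top red 2181 [ 70.1 394.3] z.02: [-0.0885  0.6853] cloud [-0.053  0.624  0.174] zmax 0.189
top yellow 41 [224.  177.2] z.02: [0.631  0.1988] cloud [0.606 0.181 0.162] zmax 0.168
top blue 1058 [ 82.4 121.6] z.02: [0.8268 0.6962] cloud [0.8   0.66  0.112] zmax 0.127
top blue 3707 [374.2 210.2] z.02: [ 0.5173 -0.319 ] cloud [ 0.519 -0.321  0.006] zmax 0.04
top blue 7 [404. 188.] z.02: [ 0.5947 -0.4231] cloud [ 0.595 -0.421  0.03 ] zmax 0.037
top blue 7 [405. 196.] z.02: [ 0.5668 -0.4258] cloud [ 0.
[... 2244 characters left out ...]
34] cloud [ 0.538  1.127 -0.65 ] zmax -0.617
scene orange 256 [406.2 195.5] z.02: [0.4132 0.4176] cloud [0.488 0.378 0.082] zmax 0.092
scene orange 300 [416.2 208. ] z.02: [0.4862 0.421 ] cloud [0.559 0.38  0.082] zmax 0.091
scene orange 334 [385.1 213.6] z.02: [0.4895 0.3107] cloud [0.562 0.276 0.082] zmax 0.091
((375.33538818359375, 210.01828002929688), (61.068634033203125, 64.05028533935547), 83.6598129272461) [[ 0.609 -0.202  0.03 ]
 [ 0.634 -0.421  0.03 ]
 [ 0.426 -0.438  0.03 ]
 [ 0.401 -0.223  0.03 ]]
((142.01512145996094, 241.34718322753906), (25.541088104248047, 59.1614990234375), 87.51044464111328) [[0.448 0.577 0.02 ]
 [0.457 0.376 0.02 ]
 [0.37  0.37  0.02 ]
 [0.361 0.569 0.02 ]]
```

```bash
python3 - <<'E'
from meas import *
for n,px,w in(("top",(218,240),7),("scene",(349,190),9)):
    z=np.load(n+"0.npz"); p,d=z["p"],z["d"]; C=cloud(n,d)
    sl=np.s_[px[1]-w:px[1]+w,px[0]-w:px[0]+w]; q=C[sl].reshape(-1,3); q=q[(q[:,2]>.06)&(q[:,2]<.12)]
    print(n,len(q),q.min(0).round(3),q.max(0).round(3),np.median(q[q[:,2]>.093],0).round(3))
    print(onplane(n,[px],.1).round(3))
p=np.load("top0.npz")["p"]; s=np.load("scene0.npz")["p"]
a=cv2.resize(p[160:260,105:315],(798,380),interpolation=2); cv2.imwrite("pics/c1.png",a)
E
```

```text
top 49 [0.403 0.198 0.068] [0.426 0.218 0.107] [0.413 0.208 0.099]
[[0.409 0.205 0.1  ]]
scene 95 [0.4   0.196 0.06 ] [0.439 0.229 0.105] [0.415 0.208 0.1  ]
[[0.44  0.199 0.1  ]]
```

View pics/c1.png

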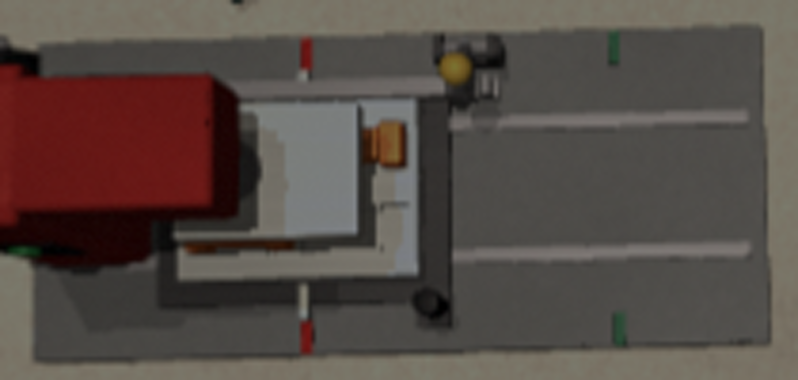

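Three grips are visible: one at the far-left of the platen edge, two more behind and beneath it. The near-right cavity looks empty. The white pointers line up with the red marks. I'm moving to the lever now.

{"name": "servo_tool", "arguments": {"commands": [[0,0,6.5,30,34,0,1],[0,0,13,60,68,0,1],[0,0,19.5,90,102,0,1],[0,0,26,120,136,0,1],[0,0,32.5,150,170,0,1]]}}

```text
clock: 0.52
tcp_pos: [0.345, -0.4846, 0.231]
orientation: [-2.84, -1.343, 0.0]
contact_force: [1.6, 0.2, -0.4]
grip_width: 0.0257
gripper_force: 0.0
```

{"name": "servo_tool", "arguments": {"commands": [[0,0,6.5,25,34,0,1],[0,0,13,50,68,0,1],[0,0,19.5,75,102,0,1],[0,0,26,100,137,0,1],[0,0,32.5,124,172,0,1]]}}

```text
clock: 0.93
tcp_pos: [0.4668, -0.3157, 0.2312]
orientation: [-2.351, -2.084, 0.0]
contact_force: [0.5, -1.2, -0.4]
grip_width: 0.0001
gripper_force: 0.0
```

{"name": "servo_tool", "arguments": {"commands": [[0,0,6.5,6,32,0,1],[0,0,13,12,64,0,1],[0,0,19.5,18,96,0,1],[0,0,26,24,128,0,1],[0,0,32.5,30,160,0,1]]}}

```text
clock: 1.35
tcp_pos: [0.4959, -0.156, 0.2311]
orientation: [-1.673, -2.658, 0.0]
contact_force: [0.1, 0.5, -0.7]
grip_width: 0.0003
gripper_force: 0.0
```

{"name": "servo_tool", "arguments": {"commands": [[0,0,6.5,6,32,0,1],[0,0,13,12,64,0,1],[0,0,19.5,18,96,0,1],[0,0,26,24,128,0,1],[0,0,32.5,30,160,0,1]]}}

```text
clock: 1.77
tcp_pos: [0.5259, 0.0039, 0.2311]
orientation: [-0.863, -3.02, 0.001]
contact_force: [0.9, 0.1, -0.1]
grip_width: -0.0
gripper_force: 0.0
```

{"name": "servo_tool", "arguments": {"commands": [[0,0,6.5,4,32,0,1],[0,0,13,8,64,0,1],[0,0,19.5,12,96,0,1],[0,0,26,16,128,0,1],[0,0,32.5,20,160,0,1]]}}

```text
clock: 2.18
tcp_pos: [0.546, 0.1637, 0.231]
orientation: [0.016, -3.141, 0.001]
contact_force: [1.1, 0.0, -0.3]
grip_width: -0.0005
gripper_force: 0.0
```

{"name": "servo_tool", "arguments": {"commands": [[0,0,0,0,0,-30,1],[0,0,0,0,0,-60,1],[0,0,0,0,0,-93,1],[0,0,0,0,0,-93,1],[0,0,0,0,0,-93,1]]}}

```text
clock: 2.6
tcp_pos: [0.5449, 0.162, 0.1371]
orientation: [0.009, -3.137, 0.001]
contact_force: [-0.1, 0.1, 0.4]
grip_width: 0.0003
gripper_force: 0.0
```

{"name": "servo_tool", "arguments": {"commands": [[0,0,0,12,0,0,1],[0,0,0,24,0,0,1],[0,0,0,36,0,0,1],[0,0,0,46,0,0,1],[0,0,0,56,0,0,1]]}}

```text
clock: 3.02
tcp_pos: [0.6026, 0.1624, 0.1408]
orientation: [-0.008, 3.141, -0.001]
contact_force: [-5.0, -2.1, 4.1]
grip_width: -0.0001
gripper_force: 2.5
```

{"name": "servo_tool", "arguments": {"commands": [[0,0,0,10,0,0,1],[0,0,0,20,0,0,1],[0,0,0,28,0,0,1],[0,0,0,34,0,0,1],[0,0,0,34,0,0,1]]}}

```text
clock: 3.43
tcp_pos: [0.6379, 0.1624, 0.1387]
orientation: [-0.007, 3.14, 0.001]
contact_force: [-0.1, 0.1, 0.8]
grip_width: 0.0001
gripper_force: 0.0
```

```bash
python3 - <<'E'
from meas import *
for n in("top","scene"):
    p,d=r.grab_frame(n); C=cloud(n,d)
    for a,c,l in blobs(masks(p)["yellow"],4): q=C[l&(d>0)]; print(n,a,c.round(1),np.median(q,0).round(3))
    if n=="scene": cv2.imwrite("pics/s1.png",cv2.resize(p[120:270,250:490],(800,500),interpolation=2))
E
```

```text
scene 46 [370.7 217.3] [0.663 0.183 0.163]
```

View pics/s1.png

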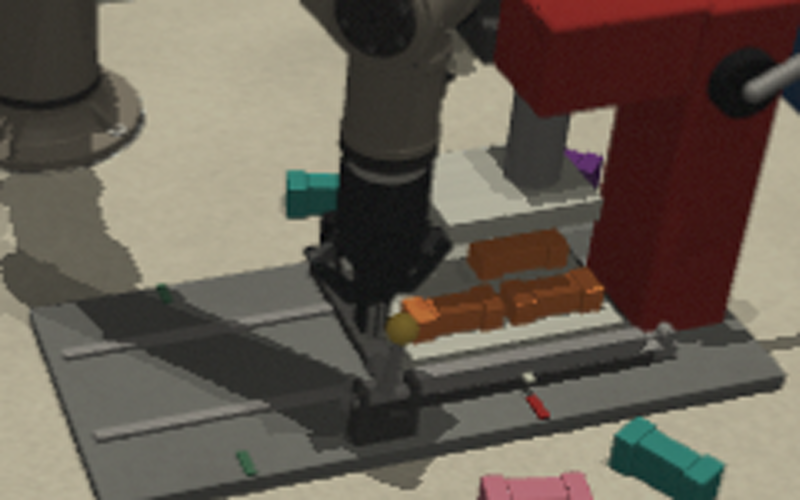

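{"name": "servo_tool", "arguments": {"commands": [[0,0,0,-6,0,0,1],[0,0,0,-6,15,0,1],[0,0,0,0,15,0,1],[0,0,0,8,15,0,1],[0,0,0,14,15,0,1]]}}

```text
clock: 3.95
tcp_pos: [0.6498, 0.1785, 0.1379]
orientation: [0.011, -3.14, -0.001]
contact_force: [-12.0, 1.6, 1.0]
grip_width: 0.0
gripper_force: 7.0
```

{"name": "servo_tool", "arguments": {"commands": [[0,0,0,3,0,0,1],[0,0,0,5,0,0,1],[0,0,0,7,0,0,1],[0,0,0,7,0,0,1]]}}

```text
clock: 4.28
tcp_pos: [0.6503, 0.1787, 0.1375]
orientation: [0.013, -3.127, 0.004]
contact_force: [-24.7, -1.8, 13.1]
grip_width: -0.0001
gripper_force: 12.6
```

```bash
python3 - <<'E'
from meas import *
p,d=r.grab_frame("scene"); C=cloud("scene",d)
for a,c,l in blobs(masks(p)["yellow"],4): q=C[l&(d>0)]; print(a,c.round(1),np.median(q,0).round(3))
print(r.get_obs()["contact_force"])
E
```

```text
49 [372.7 222.6] [0.682 0.181 0.159]
[-24.89569567  -0.54671395  13.43944408]
```

{"name": "servo_tool", "arguments": {"commands": [[0,0,0,-30,0,0,1],[0,0,0,-30,0,35,1],[0,0,0,-30,0,70,1],[0,0,0,-70,0,80,0.5],[0,0,0,-110,6,80,0]]}}

```text
clock: 4.75
tcp_pos: [0.5512, 0.1829, 0.2219]
orientation: [-0.0, 3.134, 0.004]
contact_force: [-0.1, 1.2, 0.3]
grip_width: 0.0231
gripper_force: 0.0
```

{"name": "servo_tool", "arguments": {"commands": [[0,0,0,-40,6,0,0],[0,0,0,-80,12,0,0],[0,0,0,-115,20,0,0],[0,0,0,-136,25,0,0],[0,0,0,-136,25,0,0]]}}

```text
clock: 5.17
tcp_pos: [0.4082, 0.2095, 0.219]
orientation: [-0.015, 3.14, -0.002]
contact_force: [-0.1, -0.1, -0.5]
grip_width: 0.0832
gripper_force: 0.0
```

{"name": "servo_tool", "arguments": {"commands": [[0,0,0,0,0,0,0],[0,0,0,0,0,0,0],[0,0,0,0,0,0,0]]}}

```text
clock: 5.42
tcp_pos: [0.4129, 0.2082, 0.2186]
orientation: [-0.005, 3.141, 0.001]
contact_force: [-0.4, -0.2, -0.1]
grip_width: 0.0852
gripper_force: 0.0
```

{"name": "servo_tool", "arguments": {"commands": [[0,0,0,2,0,-35,0],[0,0,0,4,0,-70,0],[0,0,0,4,0,-105,0],[0,0,0,4,0,-135,0],[0,0,0,4,0,-155,0]]}}

```text
clock: 5.83
tcp_pos: [0.415, 0.2075, 0.0601]
orientation: [0.006, -3.138, 0.001]
contact_force: [0.4, 0.1, 0.5]
grip_width: 0.0851
gripper_force: 0.0
```

{"name": "servo_tool", "arguments": {"commands": [[0,0,0,0,0,0,1],[0,0,0,0,0,0,1],[0,0,0,0,0,0,1],[0,0,0,0,0,0,1],[0,0,0,0,0,0,1]], "force": 40}}

```text
clock: 6.25
tcp_pos: [0.4164, 0.2089, 0.0647]
orientation: [-0.007, 3.139, 0.002]
contact_force: [-0.2, 0.7, -0.1]
grip_width: 0.0257
gripper_force: 0.0
```

{"name": "servo_tool", "arguments": {"commands": [[0,0,0,0,0,0,1],[0,0,0,0,0,0,1]]}}

```text
clock: 6.42
tcp_pos: [0.4163, 0.2091, 0.0648]
orientation: [-0.008, 3.139, 0.002]
contact_force: [-0.5, -1.1, 4.5]
grip_width: 0.0227
gripper_force: 38.9
```

{"name": "servo_tool", "arguments": {"commands": [[0,0,0,0,-10,0,1],[0,0,0,1,-25,0,1],[0,0,0,1,-45,0,1],[0,0,0,2,-68,0,1],[0,0,0,2,-90,0,1]]}}

```text
clock: 6.83
tcp_pos: [0.4188, 0.1201, 0.0648]
orientation: [-0.011, 3.137, 0.006]
contact_force: [3.7, 4.9, -0.6]
grip_width: 0.0229
gripper_force: 42.6
```

{"name": "servo_tool", "arguments": {"commands": [[0,0,0,0,-22,0,1],[0,0,0,1,-44,0,1],[0,0,0,1,-66,0,1],[0,0,0,2,-86,0,1],[0,0,0,2,-100,0,1]]}}

```text
clock: 7.25
tcp_pos: [0.4215, 0.0177, 0.0648]
orientation: [-0.007, 3.136, 0.002]
contact_force: [3.0, 5.5, -0.6]
grip_width: 0.0231
gripper_force: 42.5
```

{"name": "servo_tool", "arguments": {"commands": [[0,0,0,0,-22,0,1],[0,0,0,1,-44,0,1],[0,0,0,1,-66,0,1],[0,0,0,2,-82,0,1],[0,0,0,2,-90,0,1]]}}

```text
clock: 7.67
tcp_pos: [0.4239, -0.0734, 0.0648]
orientation: [-0.005, 3.136, -0.001]
contact_force: [5.2, 3.8, 3.5]
grip_width: 0.0232
gripper_force: 42.8
```

{"name": "servo_tool", "arguments": {"commands": [[0,0,0,0,0,0,1],[0,0,0,0,0,0,1],[0,0,0,0,0,0,1]]}}

```text
clock: 7.92
tcp_pos: [0.4239, -0.0724, 0.0648]
orientation: [-0.007, 3.136, -0.002]
contact_force: [4.8, -3.7, 5.6]
grip_width: 0.0232
gripper_force: 43.1
```

```bash
python3 - <<'E'
from meas import *
p,d=r.grab_frame("scene"); C=cloud("scene",d); cv2.imwrite("pics/s2.png",cv2.resize(p[150:300,230:470],(800,500),interpolation=2))
for k in("green","orange"):
  for a,c,l in blobs(masks(p)[k],6): q=C[l&(d>0)]; print(k,a,c.round(1),np.median(q,0).round(3))
print(r.get_obs()["tcp_pos"])
E
```

```text
green 14 [323.1 258.3] [0.649 0.052 0.023]
orange 322 [321.9 209.5] [0.494 0.094 0.082]
orange 712 [313.4 226.3] [0.568 0.041 0.082]
[ 0.42390602 -0.07233941  0.06482575]
```

View pics/s2.png

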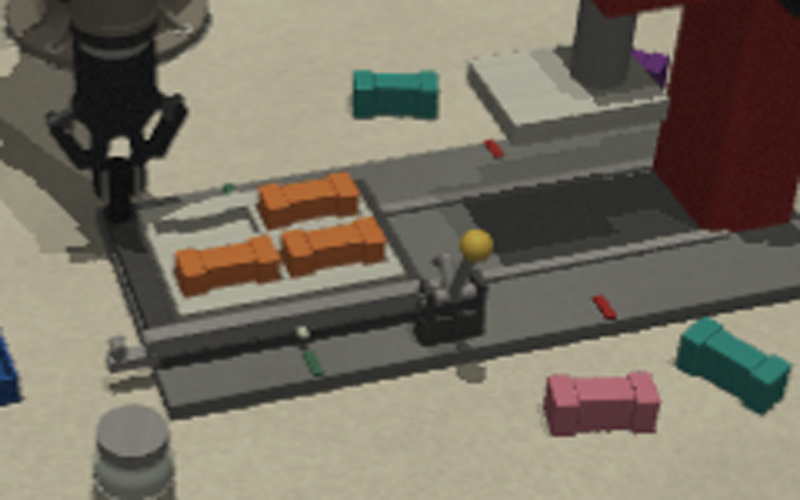

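The pointer (crop 302,332) is beside the green mark (313,360). Three grips sit in the die and the near-left cavity is empty. I'm releasing the post and locking.

{"name": "servo_tool", "arguments": {"commands": [[0,0,0,0,0,0,0],[0,0,0,0,0,0,0],[0,0,0,0,0,0,0],[0,0,0,0,0,0,0],[0,0,0,0,0,0,0]]}}

```text
clock: 8.38
tcp_pos: [0.4206, -0.0713, 0.0632]
orientation: [0.009, -3.141, -0.0]
contact_force: [0.8, -0.2, 0.4]
grip_width: 0.0819
gripper_force: 0.0
```

{"name": "servo_tool", "arguments": {"commands": [[0,0,0,0,0,35,0],[0,0,0,0,0,70,0],[0,0,0,0,0,110,0],[0,0,0,0,0,150,0.5],[0,0,0,20,15,165,1]]}}

```text
clock: 8.8
tcp_pos: [0.4403, -0.0595, 0.2324]
orientation: [-0.0, 3.139, -0.008]
contact_force: [-0.2, -0.5, 0.1]
grip_width: 0.0639
gripper_force: 0.0
```

{"name": "servo_tool", "arguments": {"commands": [[0,0,0,30,25,0,1],[0,0,0,60,50,0,1],[0,0,0,90,75,0,1],[0,0,0,120,100,0,1],[0,0,0,150,125,0,1]]}}

```text
clock: 9.22
tcp_pos: [0.5921, 0.0695, 0.2277]
orientation: [0.008, -3.14, 0.001]
contact_force: [0.4, -1.3, -0.1]
grip_width: 0.0008
gripper_force: 0.0
```

{"name": "servo_tool", "arguments": {"commands": [[0,0,0,30,25,0,1],[0,0,0,60,50,0,1],[0,0,0,90,75,0,1],[0,0,0,115,100,0,1],[0,0,0,138,113,0,1]]}}

```text
clock: 9.63
tcp_pos: [0.7292, 0.1859, 0.2273]
orientation: [0.014, -3.14, -0.003]
contact_force: [-0.2, 0.8, 1.1]
grip_width: -0.0003
gripper_force: 0.0
```

{"name": "servo_tool", "arguments": {"commands": [[0,0,0,0,0,0,1],[0,0,0,0,0,0,1],[0,0,0,0,0,0,1]]}}

```text
clock: 9.88
tcp_pos: [0.7285, 0.1811, 0.2276]
orientation: [0.009, -3.14, 0.001]
contact_force: [0.7, 0.0, -1.1]
grip_width: 0.0002
gripper_force: 0.0
```

{"name": "servo_tool", "arguments": {"commands": [[0,0,0,0,0,-35,1],[0,0,0,0,0,-70,1],[0,0,0,0,0,-90,1],[0,0,0,-10,0,-90,1],[0,0,0,-20,0,-90,1]]}}

```text
clock: 10.3
tcp_pos: [0.7074, 0.1788, 0.1361]
orientation: [0.005, -3.138, 0.003]
contact_force: [-0.8, 0.9, -0.6]
grip_width: 0.0
gripper_force: 0.0
```

{"name": "servo_tool", "arguments": {"commands": [[0,0,0,-10,0,0,1],[0,0,0,-20,0,0,1],[0,0,0,-30,0,0,1],[0,0,0,-40,0,0,1],[0,0,0,-50,0,0,1]]}}

```text
clock: 10.72
tcp_pos: [0.66, 0.1799, 0.1402]
orientation: [-0.005, 3.137, 0.0]
contact_force: [3.0, 0.1, 2.9]
grip_width: 0.0
gripper_force: 1.6
```

{"name": "servo_tool", "arguments": {"commands": [[0,0,0,-8,0,0,1],[0,0,0,-15,0,0,1],[0,0,0,-20,0,0,1],[0,0,0,-25,0,0,1],[0,0,0,-25,0,0,1]]}}

```text
clock: 11.13
tcp_pos: [0.6329, 0.1807, 0.1379]
orientation: [0.008, -3.14, 0.002]
contact_force: [-0.3, 0.4, 0.2]
grip_width: -0.0001
gripper_force: 0.0
```

{"name": "servo_tool", "arguments": {"commands": [[0,0,0,-3,0,0,1],[0,0,0,-6,0,0,1],[0,0,0,-9,0,0,1],[0,0,0,-9,0,0,1]]}}

```text
clock: 11.47
tcp_pos: [0.6283, 0.181, 0.1382]
orientation: [-0.006, 3.136, 0.002]
contact_force: [12.0, 0.9, -7.6]
grip_width: -0.0001
gripper_force: 6.0
```

```bash
python3 - <<'E'
from meas import *
p,d=r.grab_frame("scene"); C=cloud("scene",d)
for a,c,l in blobs(masks(p)["yellow"],4): q=C[l&(d>0)]; print(a,c.round(1),np.median(q,0).round(3))
E
```

{"name": "servo_tool", "arguments": {"commands": [[0,0,0,30,0,0,1],[0,0,0,35,0,30,1],[0,0,0,35,0,65,1],[0,0,-6,30,-10,95,1],[0,0,-12,20,-30,110,0.5]]}}

```text
clock: 11.93
tcp_pos: [0.6455, 0.1563, 0.2521]
orientation: [0.32, 3.123, 0.01]
contact_force: [0.3, 0.6, 1.4]
grip_width: 0.011
gripper_force: 0.0
```

{"name": "servo_tool", "arguments": {"commands": [[0,0,-6.5,-8,-32,0,0.5],[0,0,-13,-16,-64,0,0.5],[0,0,-19.5,-24,-96,0,0.5],[0,0,-26,-32,-128,0,0.5],[0,0,-32.5,-40,-160,0,0.5]]}}

```text
clock: 12.35
tcp_pos: [0.6039, -0.0091, 0.248]
orientation: [-1.188, -2.907, -0.001]
contact_force: [0.2, -0.9, -0.1]
grip_width: 0.043
gripper_force: 0.0
```

{"name": "servo_tool", "arguments": {"commands": [[0,0,-6.5,-8,-32,0,0.5],[0,0,-13,-16,-64,0,0.5],[0,0,-19.5,-24,-96,0,0.5],[0,0,-26,-32,-128,0,0.5],[0,0,-32.5,-40,-160,0,0.5]]}}

```text
clock: 12.77
tcp_pos: [0.5642, -0.1689, 0.2481]
orientation: [-1.954, -2.458, -0.001]
contact_force: [0.5, -0.3, -0.1]
grip_width: 0.0428
gripper_force: 0.0
```

{"name": "servo_tool", "arguments": {"commands": [[0,0,-6,-8,-32,0,0.5],[0,0,-11.7,-16,-64,0,0.5],[0,0,-11.7,-24,-96,0,0.5],[0,0,-11.7,-32,-128,0,0.5],[0,0,-11.7,-32,-150,0,0.5]]}}

```text
clock: 13.18
tcp_pos: [0.5309, -0.3214, 0.2478]
orientation: [-2.192, -2.248, 0.002]
contact_force: [-0.1, -0.5, -0.8]
grip_width: 0.043
gripper_force: 0.0
```

{"name": "servo_tool", "arguments": {"commands": [[0,0,0,0,0,0,0.5],[0,0,0,0,0,0,0.5],[0,0,0,0,0,0,0.5]]}}

```text
clock: 13.43
tcp_pos: [0.5335, -0.3167, 0.2479]
orientation: [-2.187, -2.253, -0.002]
contact_force: [-0.0, 0.7, 0.2]
grip_width: 0.0428
gripper_force: 0.0
```

```bash
python3 - <<'E'
from meas import *
o=r.get_obs(); R=cv2.Rodrigues(o["orientation"])[0]; print("toolx yaw",np.degrees(np.arctan2(R[1,0],R[0,0])).round(2),"tilt",R[:,2].round(4))
for n in("top","scene","wrist"):
    p,d=r.grab_frame(n); C=cloud(n,d,o)
    m=masks(p)
    for k in("yellow","orange","green","blue"):
        for a,c,l in blobs(m[k],8 if k!="blue" else 500):
            q=C[l&(d>0)]
            if len(q)==0 or not(.3<np.median(q[:,0])<.72) or np.median(q[:,2])>.2: continue
            print(n,k,a,c.round(1),np.median(q,0).round(3), end=" ")
            if k=="orange":
                t=l&(abs(C[...,2]-.085)<.008); rc=cv2.minAreaRect(np.argwhere(t)[:,::-1].astype(np.float32)); print("ctr",onplane(n,[rc[0]],.085,o)[0].round(4),np.round(rc[1],1),end="")
            print()
    cv2.imwrite(f"pics/{n}3.png",p)
    np.savez(n+"3.npz",p=p,d=d)
E
```

```text
toolx yaw 91.69 tilt [-3.0e-04  1.9e-03 -1.0e+00]
top yellow 43 [224.  177.6] [0.603 0.181 0.161] 
top orange 106 [281.4 195.4] [ 0.562 -0.006  0.084] ctr [ 0.5565 -0.0013  0.085 ] [10. 25.]
top orange 154 [250.9 196.1] [0.559 0.1   0.085] ctr [0.5546 0.0983 0.085 ] [ 9. 25.]
top orange 113 [251.1 218.4] [0.48  0.111 0.084] ctr [0.4828 0.0959 0.085 ] [10. 26.]
top green 13 [266.5 171.8] [0.649 0.053 0.022] 
top green 15 [267.5 246.3] [0.394 0.045 0.024] 
top blue 2443 [363.8 210.2] [ 0.519 -0.285  0.006] 
scene yellow 54 [363.1 208. ] [0.611 0.18  0.157] 
scene orange 324 [321.9 209.5] [0.494 0.094 0.082] ctr [0.4911 0.0954 0.085 ] [ 9.5 28.9]
scene orange 714 [313.4 226.3] [0.567 0.041 0.082] ctr [0.5633 0.0469 0.085 ] [ 9.7 62.4]
scene green 13 [323.1 258.3] [0.648 0.052 0.024] 
scene blue 3917 [190.9 253.7] [ 0.515 -0.324  0.007] 
wrist blue 33652 [265.5 172.9] [ 0.517 -0.309  0.005]
```

View pics/top3.png

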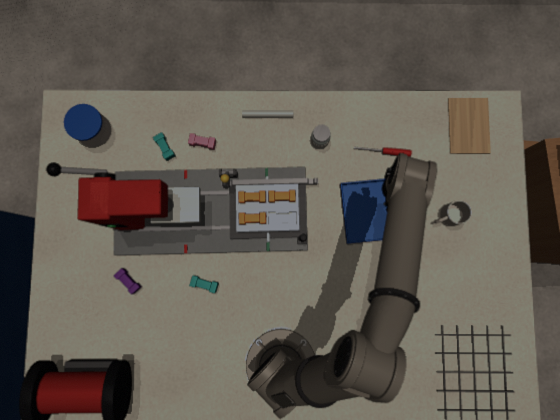

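The top view shows three orange grips in the die: (281,195), (251,196) and (251,218). The fourth cavity at (283,219) is empty. The pointers are at green and the knob at (224,178) is in its locked position. Only these orange pieces fit; pink (202,142), purple (127,280) and turquoise (163,146 and 204,284) lie off the die. I'll take the grip at (281,195) first.

{"name": "servo_tool", "arguments": {"commands": [[0,0,0,4,40,0,0.42],[0,0,0,8,80,0,0.42],[0,0,0,12,120,0,0.42],[0,0,0,16,160,0,0.42],[0,0,0,22,200,0,0.42]]}}

```text
clock: 14.0
tcp_pos: [0.5547, -0.1155, 0.2486]
orientation: [2.188, 2.254, 0.0]
contact_force: [0.5, -0.4, -0.1]
grip_width: 0.0497
gripper_force: 0.0
```

{"name": "servo_tool", "arguments": {"commands": [[0,0,0,0,35,-10,0.42],[0,0,0,0,70,-40,0.42],[0,0,0,0,100,-75,0.42],[0,0,0,0,116,-110,0.42],[0,0,0,0,116,-130,0.42]]}}

```text
clock: 14.42
tcp_pos: [0.5536, 0.004, 0.1164]
orientation: [-2.179, -2.259, -0.002]
contact_force: [-0.5, -0.0, 0.2]
grip_width: 0.0495
gripper_force: 0.0
```

{"name": "servo_tool", "arguments": {"commands": [[0,0,0,0,0,0,0.42],[0,0,0,0,0,0,0.42],[0,0,0,0,0,0,0.42]]}}

```text
clock: 14.67
tcp_pos: [0.5562, -0.0028, 0.1199]
orientation: [2.19, 2.251, 0.002]
contact_force: [1.2, -0.1, 0.7]
grip_width: 0.0495
gripper_force: 0.0
```

```bash
cat > w.py <<'E'
from meas import *
import sys
o=r.get_obs(); p,d=r.grab_frame("wrist"); C=cloud("wrist",d,o)
print(o["tcp_pos"].round(4),o["grip_width"])
z=float(sys.argv[1]); m=masks(p)["orange"]
for a,c,l in blobs(m,300):
    t=l&(d>0)&(abs(C[...,2]-z)<.012); q=C[t][:,:2].astype(np.float32)
    if len(q)>200: print(a,c.round(),"rect",[np.round(x,4) for x in cv2.minAreaRect(q)],"z",np.median(C[t][:,2]).round(4))
cv2.imwrite(sys.argv[2],p)
E
python3 w.py .085 pics/w1.png
```

```text
[ 0.5562 -0.0028  0.1199] 0.04953789378981457
8732 [150.  68.] rect [array([0.4845, 0.0901]), array([0.0379, 0.0751]), np.float64(1.8597)] z 0.0847
4744 [283.  92.] rect [array([0.5557, 0.0908]), array([0.0377, 0.0723]), np.float64(1.6747)] z 0.0846
8082 [282. 231.] rect [array([ 5.583e-01, -1.000e-04]), array([0.0377, 0.0902]), np.float64(1.651)] z 0.0849
```

View pics/w1.png

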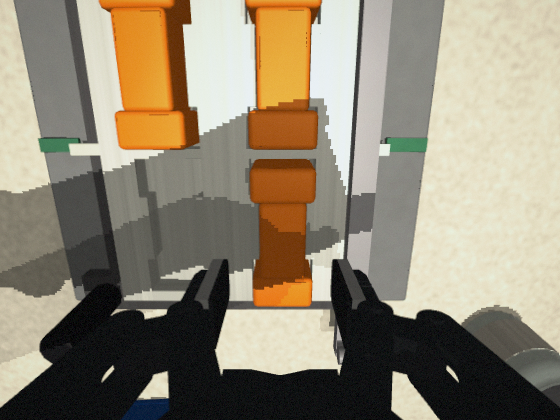

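The wrist view shows the target grip at (282,231), centred between the fingers. The white pointers (85,148) and (383,148) sit right at the green marks.

{"name": "servo_tool", "arguments": {"commands": [[0,0,0,1,3,-20,0.42],[0,0,0,1,3,-40,0.42],[0,0,0,1,3,-57,0.42],[0,0,0,1,3,-57,0.42],[0,0,0,1,3,-57,0.42]]}}

```text
clock: 15.13
tcp_pos: [0.5568, -0.0003, 0.0624]
orientation: [2.191, 2.25, 0.001]
contact_force: [0.6, -1.0, 1.5]
grip_width: 0.0496
gripper_force: 0.0
```

{"name": "servo_tool", "arguments": {"commands": [[0,0,0,0,0,0,1],[0,0,0,0,0,0,1],[0,0,0,0,0,0,1],[0,0,0,0,0,0,1],[0,0,0,0,0,0,1]], "force": 50}}

```text
clock: 15.55
tcp_pos: [0.5577, 0.0003, 0.0634]
orientation: [2.189, 2.25, 0.003]
contact_force: [-1.2, -0.3, 7.0]
grip_width: 0.0273
gripper_force: 49.7
```

{"name": "servo_tool", "arguments": {"commands": [[0,0,0,0,0,15,1],[0,0,0,0,0,30,1],[0,0,0,0,0,50,1],[0,0,0,0,0,70,1],[0,0,0,0,0,70,1]]}}

```text
clock: 15.97
tcp_pos: [0.5589, 0.0009, 0.1358]
orientation: [2.187, 2.249, 0.008]
contact_force: [0.8, 0.3, -0.5]
grip_width: 0.0271
gripper_force: 50.7
```

```bash
cat > tray.py <<'E'
from meas import *
p,d=r.grab_frame("scene"); C=cloud("scene",d)
b=max([x for x in blobs(masks(p)["blue"],300) if 100<x[1][0]<300 and x[1][1]>200],key=lambda x:x[0])
q=C[b[2]&(d>0)]; q=q[(q[:,2]>-.01)&(q[:,2]<.045)]; rc=cv2.minAreaRect(q[:,:2].astype(np.float32)); print("tray scene",b[0],b[1].round(1),[np.round(x,4) for x in rc])
m=masks(p)
for k in("yellow","orange"):
    for a,c,l in blobs(m[k],10):
        q=C[l&(d>0)]
        if len(q) and .3<np.median(q[:,0])<.75: print(k,a,c.round(1),np.median(q,0).round(3),q[:,2].max().round(3))
E
python3 tray.py; python3 w.py .155 pics/w2.png
```

```text
tray scene 3915 [190.8 253.7] [array([ 0.5182, -0.3218]), array([0.2216, 0.2172]), np.float64(5.4162)]
yellow 54 [363.1 208. ] [0.611 0.178 0.157] 0.166
orange 601 [308.6 211.3] [0.562 0.032 0.129] 0.208
orange 346 [329.8 223.4] [0.567 0.097 0.082] 0.09
[0.558  0.0006 0.1339] 0.026987232183471974
14131 [280. 272.] rect [array([0.5583, 0.0025]), array([0.038 , 0.0859]), np.float64(1.7783)] z 0.1554
```

{"name": "servo_tool", "arguments": {"commands": [[0,0,0,2,-30,0,1],[0,0,0,4,-65,0,1],[0,0,0,5,-100,0,1],[0,0,0,5,-135,0,1],[0,0,0,5,-170,0,1]]}}

```text
clock: 16.48
tcp_pos: [0.5602, -0.1711, 0.1302]
orientation: [-2.189, -2.252, 0.002]
contact_force: [0.4, -0.2, -0.7]
grip_width: 0.0269
gripper_force: 50.6
```

{"name": "servo_tool", "arguments": {"commands": [[0,0,0,2,-35,0,1],[0,0,0,4,-70,0,1],[0,0,0,5,-105,0,1],[0,0,0,5,-140,0,1],[0,0,0,5,-170,0,1]]}}

```text
clock: 16.9
tcp_pos: [0.5647, -0.3423, 0.1298]
orientation: [-2.191, -2.25, 0.002]
contact_force: [-0.0, -0.6, -0.4]
grip_width: 0.0272
gripper_force: 50.6
```

{"name": "servo_tool", "arguments": {"commands": [[0,0,0,0,-20,0,1],[0,0,0,0,-27,0,1],[0,0,0,0,-27,0,1],[0,0,0,0,-27,0,1]]}}

```text
clock: 17.23
tcp_pos: [0.566, -0.3649, 0.1304]
orientation: [-2.188, -2.252, -0.001]
contact_force: [0.4, 0.8, -0.3]
grip_width: 0.0272
gripper_force: 50.6
```

```bash
python3 tray.py; python3 w.py .155 pics/w3.png
```

```text
tray scene 3450 [193.4 256. ] [array([ 0.5189, -0.3218]), array([0.2222, 0.2168]), np.float64(5.6264)]
yellow 54 [363.1 208. ] [0.61  0.179 0.157] 0.165
orange 325 [321.9 209.5] [0.495 0.093 0.082] 0.091
orange 353 [329.4 223.4] [0.567 0.096 0.082] 0.091
orange 410 [171.5 235.4] [ 0.579 -0.377  0.143] 0.158
[ 0.5664 -0.3639  0.1307] 0.027064367118506273
14115 [280. 272.] rect [array([ 0.5668, -0.3622]), array([0.0379, 0.0861]), np.float64(1.9603)] z 0.1521
```

{"name": "servo_tool", "arguments": {"commands": [[0,0,0,0,0,-35,1],[0,0,0,0,0,-70,1],[0,0,0,0,0,-95,1],[0,0,0,0,0,-105,1],[0,0,0,0,0,-105,1]]}}

```text
clock: 17.75
tcp_pos: [0.5656, -0.3637, 0.0251]
orientation: [-2.184, -2.252, 0.001]
contact_force: [0.3, 0.7, -0.5]
grip_width: 0.0269
gripper_force: 51.4
```

{"name": "servo_tool", "arguments": {"commands": [[0,0,0,0,0,0,0.42],[0,0,0,0,0,0,0.42],[0,0,0,0,0,0,0.42],[0,0,0,0,0,30,0.42],[0,0,0,0,0,65,0.42]]}}

```text
clock: 18.17
tcp_pos: [0.5644, -0.3654, 0.09]
orientation: [-2.186, -2.249, 0.002]
contact_force: [-0.4, -0.2, 0.2]
grip_width: 0.0495
gripper_force: 0.0
```

{"name": "servo_tool", "arguments": {"commands": [[0,0,0,0,20,35,0.42],[0,0,0,-2,60,50,0.42],[0,0,0,-4,100,50,0.42],[0,0,0,-6,140,50,0.42],[0,0,0,-8,180,50,0.42]]}}

```text
clock: 18.58
tcp_pos: [0.5585, -0.1849, 0.1429]
orientation: [2.189, 2.25, 0.002]
contact_force: [0.1, 0.7, -0.3]
grip_width: 0.0492
gripper_force: 0.0
```

{"name": "servo_tool", "arguments": {"commands": [[0,0,0,0,40,0,0.42],[0,0,0,0,80,0,0.42],[0,0,0,0,120,0,0.42],[0,0,0,-1,160,0,0.42],[0,0,0,-2,195,-10,0.42]]}}

```text
clock: 19.0
tcp_pos: [0.5576, 0.0118, 0.1339]
orientation: [2.186, 2.251, 0.006]
contact_force: [0.4, 0.3, 0.2]
grip_width: 0.0497
gripper_force: 0.0
```

{"name": "servo_tool", "arguments": {"commands": [[0,0,0,0,35,-10,0.42],[0,0,0,0,88,-10,0.42],[0,0,0,0,88,-10,0.42],[0,0,0,0,88,-10,0.42],[0,0,0,0,88,-10,0.42]]}}

```text
clock: 19.42
tcp_pos: [0.5564, 0.0973, 0.122]
orientation: [2.187, 2.254, 0.001]
contact_force: [0.4, -0.2, -0.5]
grip_width: 0.0497
gripper_force: 0.0
```

```bash
python3 tray.py; python3 w.py .085 pics/w4.png
```

```text
tray scene 3341 [193.2 252.2] [array([ 0.5181, -0.322 ]), array([0.22 , 0.217]), np.float64(5.2712)]
yellow 54 [363.1 208. ] [0.611 0.179 0.157] 0.164
orange 219 [318.1 210.5] [0.496 0.08  0.082] 0.091
orange 359 [329.4 223.6] [0.567 0.096 0.082] 0.091
orange 490 [177.  262.9] [ 0.579 -0.366  0.039] 0.053
[0.5565 0.0955 0.1217] 0.04973914211096244
8610 [164. 226.] rect [array([0.484 , 0.0982]), array([0.0376, 0.0895]), np.float64(1.7144)] z 0.0848
7809 [277. 226.] rect [array([0.5558, 0.1004]), array([0.0376, 0.0891]), np.float64(1.7263)] z 0.0849
```

{"name": "servo_tool", "arguments": {"commands": [[0,0,0,-1,4,-20,0.42],[0,0,0,-1,4,-40,0.42],[0,0,0,-1,4,-59,0.42],[0,0,0,-1,4,-59,0.42],[0,0,0,-1,4,-59,0.42]]}}

```text
clock: 19.93
tcp_pos: [0.5548, 0.0986, 0.0619]
orientation: [-2.192, -2.249, 0.003]
contact_force: [0.8, 0.4, 0.5]
grip_width: 0.0496
gripper_force: 0.0
```

{"name": "servo_tool", "arguments": {"commands": [[0,0,0,0,0,0,1],[0,0,0,0,0,0,1],[0,0,0,0,0,0,1],[0,0,0,0,0,0,1],[0,0,0,0,0,0,1]], "force": 50}}

```text
clock: 20.35
tcp_pos: [0.5563, 0.1003, 0.0638]
orientation: [2.189, 2.25, 0.003]
contact_force: [-0.1, -1.8, 6.6]
grip_width: 0.0271
gripper_force: 50.6
```

{"name": "servo_tool", "arguments": {"commands": [[0,0,0,0,0,15,1],[0,0,0,0,0,30,1],[0,0,0,0,0,50,1],[0,0,0,0,0,70,1],[0,0,0,0,-20,75,1]]}}

```text
clock: 20.77
tcp_pos: [0.5566, 0.0858, 0.1412]
orientation: [2.182, 2.258, 0.011]
contact_force: [0.6, 0.7, -0.9]
grip_width: 0.0272
gripper_force: 49.6
```

{"name": "servo_tool", "arguments": {"commands": [[0,0,0,0,-35,0,1],[0,0,0,0,-70,0,1],[0,0,0,0,-105,0,1],[0,0,0,0,-140,0,1],[0,0,0,1,-175,0,1]]}}

```text
clock: 21.18
tcp_pos: [0.5557, -0.0962, 0.1377]
orientation: [2.19, 2.252, -0.0]
contact_force: [1.0, -1.0, -1.2]
grip_width: 0.0273
gripper_force: 49.6
```

{"name": "servo_tool", "arguments": {"commands": [[0,0,0,0,-35,0,1],[0,0,0,1,-70,0,1],[0,0,0,1,-105,0,1],[0,0,0,1,-140,0,1],[0,0,0,1,-165,0,1]]}}

```text
clock: 21.6
tcp_pos: [0.5562, -0.2637, 0.1375]
orientation: [2.193, 2.248, -0.002]
contact_force: [0.8, -0.4, -1.7]
grip_width: 0.0271
gripper_force: 49.6
```

```bash
python3 tray.py; python3 w.py .155 pics/w5.png
```

```text
tray scene 3025 [191.9 254.6] [array([ 0.5187, -0.322 ]), array([0.2202, 0.2167]), np.float64(5.5578)]
yellow 54 [363.1 208. ] [0.61  0.178 0.158] 0.167
orange 324 [321.9 209.5] [0.494 0.093 0.082] 0.091
orange 385 [207.6 225.7] [ 0.571 -0.276  0.15 ] 0.163
orange 494 [177.1 262.9] [ 0.579 -0.365  0.039] 0.051
[ 0.5555 -0.2696  0.1373] 0.026871169057911846
14067 [280. 272.] rect [array([ 0.5558, -0.2676]), array([0.0378, 0.0864]), np.float64(1.2431)] z 0.1582
```

{"name": "servo_tool", "arguments": {"commands": [[0,0,0,0,2,-35,1],[0,0,0,0,2,-70,1],[0,0,0,0,2,-98,1],[0,0,0,0,2,-112,1],[0,0,0,0,2,-112,1]]}}

```text
clock: 22.12
tcp_pos: [0.5581, -0.2593, 0.0279]
orientation: [2.188, 2.25, -0.003]
contact_force: [-3.5, -3.1, 15.4]
grip_width: 0.0273
gripper_force: 69.1
```

{"name": "servo_tool", "arguments": {"commands": [[0,0,0,0,0,0,0.42],[0,0,0,0,0,0,0.42],[0,0,0,0,0,0,0.42],[0,0,0,0,0,30,0.42],[0,0,0,0,0,65,0.42]]}}

```text
clock: 22.53
tcp_pos: [0.5549, -0.2561, 0.0883]
orientation: [-2.185, -2.249, 0.003]
contact_force: [1.0, -1.3, 1.1]
grip_width: 0.0495
gripper_force: 0.0
```

{"name": "servo_tool", "arguments": {"commands": [[0,0,0,-8,20,35,0.42],[0,0,0,-16,60,50,0.42],[0,0,0,-24,100,50,0.42],[0,0,0,-32,140,50,0.42],[0,0,0,-40,175,50,0.42]]}}

```text
clock: 22.95
tcp_pos: [0.5166, -0.0795, 0.1409]
orientation: [2.188, 2.254, 0.002]
contact_force: [-0.1, 0.7, -0.1]
grip_width: 0.0494
gripper_force: 0.0
```

{"name": "servo_tool", "arguments": {"commands": [[0,0,0,-8,40,0,0.42],[0,0,0,-16,80,0,0.42],[0,0,0,-24,120,0,0.42],[0,0,0,-30,155,-10,0.42],[0,0,0,-32,190,-20,0.42]]}}

```text
clock: 23.37
tcp_pos: [0.4841, 0.1097, 0.1206]
orientation: [2.188, 2.253, 0.001]
contact_force: [0.6, 0.3, 0.3]
grip_width: 0.0497
gripper_force: 0.0
```

{"name": "servo_tool", "arguments": {"commands": [[0,0,0,0,0,0,0.42],[0,0,0,0,0,0,0.42],[0,0,0,0,0,0,0.42]]}}

```text
clock: 23.62
tcp_pos: [0.4849, 0.1072, 0.1202]
orientation: [-2.189, -2.253, 0.001]
contact_force: [0.4, -0.5, -0.0]
grip_width: 0.0493
gripper_force: 0.0
```

```bash
python3 tray.py; python3 w.py .085 pics/w6.png
```

```text
tray scene 2783 [189.3 252.2] [array([ 0.5176, -0.3224]), array([0.2216, 0.2161]), np.float64(5.4791)]
yellow 54 [363.1 208. ] [0.611 0.178 0.157] 0.166
orange 328 [321.9 209.7] [0.495 0.094 0.082] 0.095
orange 474 [213.4 251.8] [ 0.571 -0.259  0.048] 0.073
orange 490 [177.  262.9] [ 0.579 -0.366  0.039] 0.053
[0.4853 0.1063 0.1203] 0.04927963687262277
7637 [276. 245.] rect [array([0.4837, 0.0987]), array([0.0377, 0.0888]), np.float64(1.7866)] z 0.0848
```

Grip 2 ended about 8 mm too far in y and is resting on the tray wall (max z 0.073). I'll place grip 3 first, then fix it.

{"name": "servo_tool", "arguments": {"commands": [[0,0,0,-1,-8,-20,0.42],[0,0,0,-1,-8,-40,0.42],[0,0,0,-1,-8,-58,0.42],[0,0,0,-1,-8,-58,0.42],[0,0,0,-1,-8,-58,0.42]]}}

```text
clock: 24.13
tcp_pos: [0.4839, 0.0982, 0.062]
orientation: [-2.192, -2.25, 0.002]
contact_force: [-0.2, 0.4, 0.6]
grip_width: 0.0497
gripper_force: 0.0
```

{"name": "servo_tool", "arguments": {"commands": [[0,0,0,0,0,0,1],[0,0,0,0,0,0,1],[0,0,0,0,0,0,1],[0,0,0,0,0,0,1],[0,0,0,0,0,0,1]], "force": 50}}

```text
clock: 24.55
tcp_pos: [0.4851, 0.0994, 0.0637]
orientation: [2.19, 2.251, 0.002]
contact_force: [-0.4, -0.8, 6.8]
grip_width: 0.0273
gripper_force: 50.4
```

{"name": "servo_tool", "arguments": {"commands": [[0,0,0,0,0,15,1],[0,0,0,0,0,30,1],[0,0,0,0,0,50,1],[0,0,0,0,0,70,1],[0,0,0,0,-20,80,1]]}}

```text
clock: 24.97
tcp_pos: [0.4855, 0.0838, 0.1455]
orientation: [2.183, 2.258, 0.009]
contact_force: [0.5, 0.9, -1.1]
grip_width: 0.0267
gripper_force: 49.5
```

{"name": "servo_tool", "arguments": {"commands": [[0,0,0,0,-35,0,1],[0,0,0,0,-70,0,1],[0,0,0,-1,-105,0,1],[0,0,0,-1,-140,0,1],[0,0,0,-2,-175,0,1]]}}

```text
clock: 25.38
tcp_pos: [0.4821, -0.0972, 0.143]
orientation: [2.189, 2.252, 0.001]
contact_force: [1.2, -0.1, -0.2]
grip_width: 0.0272
gripper_force: 49.5
```

{"name": "servo_tool", "arguments": {"commands": [[0,0,0,0,-35,0,1],[0,0,0,-1,-70,0,1],[0,0,0,-2,-105,0,1],[0,0,0,-3,-140,0,1],[0,0,0,-4,-175,0,1]]}}

```text
clock: 25.8
tcp_pos: [0.4779, -0.2723, 0.143]
orientation: [2.189, 2.252, 0.0]
contact_force: [1.3, -0.0, -1.3]
grip_width: 0.027
gripper_force: 49.5
```

{"name": "servo_tool", "arguments": {"commands": [[0,0,0,0,-35,0,1],[0,0,0,0,-70,0,1],[0,0,0,0,-104,0,1],[0,0,0,0,-104,0,1],[0,0,0,0,-104,0,1]]}}

```text
clock: 26.22
tcp_pos: [0.4772, -0.3771, 0.1424]
orientation: [2.195, 2.247, -0.001]
contact_force: [1.3, 0.0, -1.0]
grip_width: 0.0268
gripper_force: 49.5
```

{"name": "servo_tool", "arguments": {"commands": [[0,0,0,0,0,0,1],[0,0,0,0,0,0,1]]}}

```text
clock: 26.38
tcp_pos: [0.4786, -0.3728, 0.1425]
orientation: [-2.187, -2.254, -0.001]
contact_force: [-0.0, 0.9, -1.8]
grip_width: 0.0269
gripper_force: 49.5
```

```bash
python3 tray.py; python3 w.py .155 pics/w7.png
```

```text
tray scene 2774 [189.3 252.2] [array([ 0.5191, -0.3222]), array([0.2222, 0.2174]), np.float64(5.9632)]
yellow 54 [363.1 208. ] [0.611 0.179 0.156] 0.165
orange 368 [165.5 213.5] [ 0.492 -0.386  0.155] 0.171
orange 480 [213.2 251.9] [ 0.572 -0.259  0.049] 0.072
orange 493 [177.  262.9] [ 0.579 -0.366  0.04 ] 0.051
[ 0.4787 -0.3728  0.1426] 0.02705461527240058
13921 [280. 273.] rect [array([ 0.4792, -0.3714]), array([0.0375, 0.0853]), np.float64(1.8899)] z 0.1636
```

View pics/w7.png

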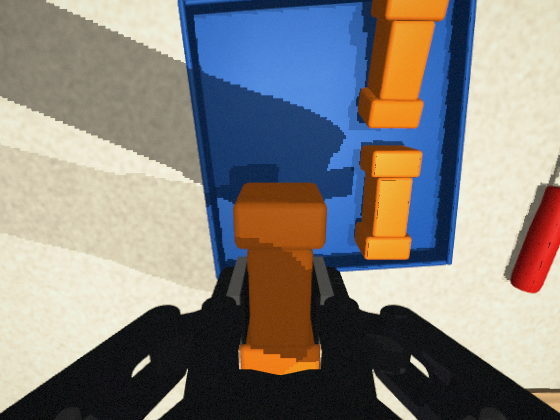

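The wrist view shows grip 3 held over the near slot and grip 1 flat at (388,205). Grip 2 at (410,60) is propped on the far wall. I'm lowering grip 3.

{"name": "servo_tool", "arguments": {"commands": [[0,0,0,0,0,-35,1],[0,0,0,0,0,-70,1],[0,0,0,0,0,-100,1],[0,0,0,0,0,-117,1],[0,0,0,0,0,-117,1]]}}

```text
clock: 26.9
tcp_pos: [0.4772, -0.3728, 0.0231]
orientation: [-2.185, -2.252, 0.001]
contact_force: [-0.2, -1.0, -0.7]
grip_width: 0.0269
gripper_force: 53.7
```

{"name": "servo_tool", "arguments": {"commands": [[0,0,0,0,0,0,0.42],[0,0,0,0,0,0,0.42],[0,0,0,0,0,0,0.42],[0,0,0,0,0,30,0.42],[0,0,0,0,0,65,0.42]]}}

```text
clock: 27.32
tcp_pos: [0.4766, -0.3732, 0.0892]
orientation: [-2.186, -2.25, 0.001]
contact_force: [0.8, -0.3, 0.3]
grip_width: 0.0495
gripper_force: 0.0
```

{"name": "servo_tool", "arguments": {"commands": [[0,0,0,10,10,20,0.42],[0,0,0,35,20,40,0.42],[0,0,0,60,30,50,0.42],[0,0,0,80,40,55,0.42],[0,0,0,80,60,55,0.42]]}}

```text
clock: 27.73
tcp_pos: [0.5633, -0.3151, 0.1484]
orientation: [2.185, 2.247, 0.006]
contact_force: [0.2, -0.2, 0.1]
grip_width: 0.0496
gripper_force: 0.0
```

{"name": "servo_tool", "arguments": {"commands": [[0,0,0,0,0,0,0.42],[0,0,0,0,0,0,0.42],[0,0,0,0,0,0,0.42]]}}

```text
clock: 27.98
tcp_pos: [0.5576, -0.3152, 0.1455]
orientation: [2.19, 2.252, -0.001]
contact_force: [-0.9, -0.7, -0.3]
grip_width: 0.0494
gripper_force: 0.0
```

```bash
python3 tray.py; python3 w.py .055 pics/w8.png
```

```text
tray scene 2166 [193.8 254.9] [array([ 0.5191, -0.3219]), array([0.2204, 0.2169]), np.float64(5.5675)]
yellow 54 [363.1 208. ] [0.611 0.179 0.157] 0.163
orange 454 [171.3 243.8] [ 0.49  -0.376  0.039] 0.051
orange 475 [213.4 251.8] [ 0.571 -0.259  0.048] 0.072
orange 488 [176.9 263. ] [ 0.579 -0.366  0.039] 0.053
[ 0.5574 -0.3158  0.1454] 0.049587061972307035
5897 [283. 133.] rect [array([ 0.5587, -0.2574]), array([0.0375, 0.0925]), np.float64(1.6248)] z 0.0569
3187 [289. 256.] rect [array([ 0.5674, -0.3644]), array([0.0372, 0.0894]), np.float64(1.592)] z 0.0448
3268 [185. 249.] rect [array([ 0.4788, -0.3674]), array([0.0369, 0.0764]), np.float64(1.7573)] z 0.045
```

View pics/w8.png

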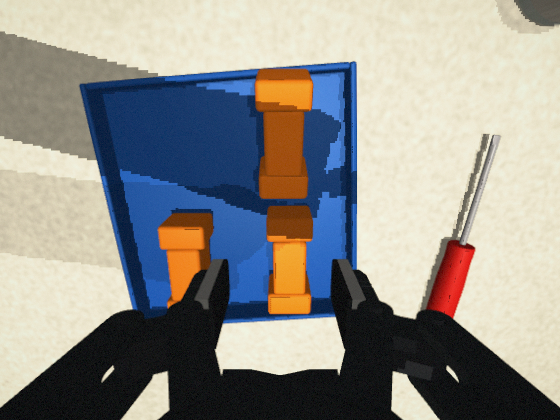

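Grip 2 (283,133) has its far end up on the far tray wall at (284,75). Grips 1 (289,256) and 3 (185,249) lie flat. I'm regrasping grip 2 to lay it in the free quadrant.

{"name": "servo_tool", "arguments": {"commands": [[0,0,0,1,30,0,0.42],[0,0,0,1,58,0,0.42],[0,0,0,1,58,-35,0.42],[0,0,0,1,58,-70,0.42],[0,0,0,1,58,-90,0.42]]}}

```text
clock: 28.5
tcp_pos: [0.5572, -0.2568, 0.0525]
orientation: [-2.189, -2.25, 0.003]
contact_force: [-0.4, -1.0, 0.1]
grip_width: 0.0496
gripper_force: 0.0
```

{"name": "servo_tool", "arguments": {"commands": [[0,0,0,0,0,-10,0.42],[0,0,0,0,0,-20,0.42],[0,0,0,0,0,-20,0.42]]}}

```text
clock: 28.75
tcp_pos: [0.5584, -0.257, 0.034]
orientation: [-2.19, -2.25, 0.001]
contact_force: [0.3, 0.0, -0.5]
grip_width: 0.0495
gripper_force: 0.0
```

{"name": "servo_tool", "arguments": {"commands": [[0,0,0,0,0,0,1],[0,0,0,0,0,0,1],[0,0,0,0,0,0,1],[0,0,0,0,0,0,1],[0,0,0,0,0,0,1]], "force": 30}}

```text
clock: 29.17
tcp_pos: [0.5602, -0.2571, 0.0366]
orientation: [2.189, 2.25, 0.001]
contact_force: [0.1, -1.1, 6.1]
grip_width: 0.0272
gripper_force: 34.7
```

{"name": "servo_tool", "arguments": {"commands": [[0,0,0,0,0,15,1],[0,0,0,0,0,35,1],[0,0,0,0,0,60,1],[0,0,0,0,0,60,1],[0,0,0,0,0,60,1]]}}

```text
clock: 29.58
tcp_pos: [0.56, -0.2568, 0.0967]
orientation: [2.188, 2.25, 0.002]
contact_force: [-1.0, -0.2, -2.5]
grip_width: 0.0271
gripper_force: 34.0
```

```bash
python3 tray.py; python3 w.py .115 pics/w9.png
```

```text
tray scene 2231 [194.6 258.3] [array([ 0.5187, -0.3218]), array([0.2212, 0.2172]), np.float64(5.6709)]
yellow 54 [363.1 208. ] [0.612 0.179 0.157] 0.166
orange 363 [211.3 237.6] [ 0.574 -0.27   0.105] 0.153
orange 456 [171.3 243.8] [ 0.49  -0.376  0.038] 0.052
orange 491 [177.  262.9] [ 0.579 -0.366  0.039] 0.052
[ 0.5589 -0.2565  0.0953] 0.027123607689676456
14762 [280. 266.] rect [array([ 0.5596, -0.256 ]), array([0.0376, 0.0909]), np.float64(1.8106)] z 0.1182
```

{"name": "servo_tool", "arguments": {"commands": [[0,0,0,-30,-10,10,1],[0,0,0,-60,-20,10,1],[0,0,0,-81,-23,10,1],[0,0,0,-81,-23,10,1],[0,0,0,-81,-23,10,1]]}}

```text
clock: 30.1
tcp_pos: [0.4761, -0.2798, 0.1041]
orientation: [-2.19, -2.249, 0.002]
contact_force: [0.7, 0.4, -0.8]
grip_width: 0.0274
gripper_force: 33.9
```

{"name": "servo_tool", "arguments": {"commands": [[0,0,0,0,0,-30,1],[0,0,0,0,0,-55,1],[0,0,0,0,0,-66,1],[0,0,0,0,0,-71,1],[0,0,0,0,0,-71,1]]}}

```text
clock: 30.52
tcp_pos: [0.4781, -0.2768, 0.0332]
orientation: [-2.184, -2.252, -0.0]
contact_force: [-0.3, 1.1, -1.2]
grip_width: 0.0271
gripper_force: 34.1
```

{"name": "servo_tool", "arguments": {"commands": [[0,0,0,0,0,0,0.42],[0,0,0,0,0,0,0.42],[0,0,0,0,0,0,0.42],[0,0,0,0,0,0,0.42],[0,0,0,0,0,20,0.42]]}}

```text
clock: 30.93
tcp_pos: [0.4762, -0.2788, 0.0519]
orientation: [-2.187, -2.249, 0.002]
contact_force: [0.1, -0.4, 0.8]
grip_width: 0.0493
gripper_force: 0.0
```

{"name": "servo_tool", "arguments": {"commands": [[0,0,0,0,0,30,0.42],[0,0,0,10,-10,60,0.42],[0,0,0,40,-40,100,0.42],[0,0,0,40,-60,130,0.42],[0,0,0,40,-60,130,0.42]]}}

```text
clock: 31.35
tcp_pos: [0.5218, -0.345, 0.1907]
orientation: [2.186, 2.241, 0.003]
contact_force: [0.7, -1.6, 1.3]
grip_width: 0.0496
gripper_force: 0.0
```

```bash
python3 tray.py; python3 w.py .045 pics/w10.png
```

```text
tray scene 2256 [195.9 257.3] [array([ 0.5182, -0.3219]), array([0.2253, 0.2174]), np.float64(5.1404)]
yellow 54 [363.1 208. ] [0.611 0.18  0.156] 0.163
orange 440 [205.  238.8] [ 0.492 -0.274  0.039] 0.054
orange 457 [171.3 243.9] [ 0.49  -0.375  0.039] 0.052
orange 492 [177.  262.9] [ 0.579 -0.366  0.04 ] 0.053
[ 0.5211 -0.3446  0.1896] 0.04946156032870284
3461 [233. 122.] rect [array([ 0.4794, -0.2729]), array([0.0376, 0.089 ]), np.float64(0.9716)] z 0.0448
2043 [323. 203.] rect [array([ 0.5666, -0.3644]), array([0.0378, 0.0898]), np.float64(2.106)] z 0.0445
3267 [234. 217.] rect [array([ 0.4786, -0.3739]), array([0.0371, 0.09  ]), np.float64(1.7037)] z 0.0448
```

View pics/w10.png

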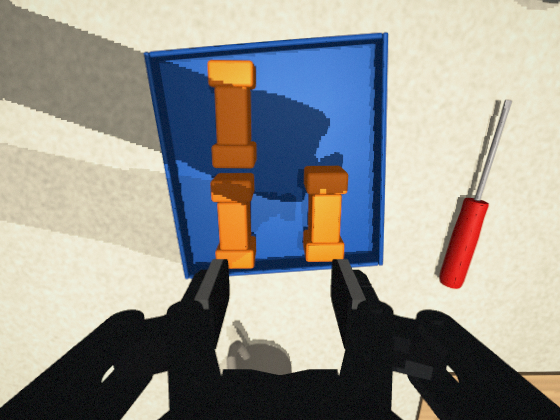

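All three grips lie flat in the tray at (233,122), (234,217) and (323,203). Next I'm unlocking.

{"name": "servo_tool", "arguments": {"commands": [[0,0,6.5,7,20,20,1],[0,0,13,14,50,45,1],[0,0,19.5,21,85,45,1],[0,0,26,28,120,45,1],[0,0,32.5,35,155,45,1]]}}

```text
clock: 31.87
tcp_pos: [0.5518, -0.1819, 0.2279]
orientation: [-1.463, -2.778, 0.001]
contact_force: [-0.1, 0.5, -0.8]
grip_width: -0.0
gripper_force: 0.0
```

{"name": "servo_tool", "arguments": {"commands": [[0,0,6.5,0,35,0,1],[0,0,13,0,70,0,1],[0,0,19.5,0,105,0,1],[0,0,26,0,140,0,1],[0,0,32.5,0,175,0,1]]}}

```text
clock: 32.28
tcp_pos: [0.5509, -0.0073, 0.2275]
orientation: [-0.626, -3.075, 0.001]
contact_force: [0.6, 0.3, 0.0]
grip_width: 0.0
gripper_force: 0.0
```

{"name": "servo_tool", "arguments": {"commands": [[0,0,6.5,0,40,0,1],[0,0,13,0,80,0,1],[0,0,19.5,0,120,0,1],[0,0,23.7,0,160,0,1],[0,0,23.7,0,195,0,1]]}}

```text
clock: 32.7
tcp_pos: [0.5506, 0.1883, 0.2274]
orientation: [0.019, -3.138, 0.0]
contact_force: [0.3, 0.1, 0.0]
grip_width: -0.0
gripper_force: 0.0
```

{"name": "servo_tool", "arguments": {"commands": [[0,0,0,0,0,0,1],[0,0,0,0,0,0,1],[0,0,0,0,0,0,1]]}}

```text
clock: 32.95
tcp_pos: [0.5518, 0.1851, 0.2277]
orientation: [0.01, -3.139, 0.002]
contact_force: [0.0, -0.8, 0.2]
grip_width: 0.0003
gripper_force: 0.0
```

{"name": "servo_tool", "arguments": {"commands": [[0,0,0,0,-5,-35,1],[0,0,0,0,-5,-70,1],[0,0,0,0,-5,-90,1],[0,0,0,8,-5,-90,1],[0,0,0,20,-5,-90,1]]}}

```text
clock: 33.37
tcp_pos: [0.5721, 0.1784, 0.1381]
orientation: [0.007, -3.138, 0.003]
contact_force: [0.3, 0.7, 0.5]
grip_width: 0.0003
gripper_force: 0.0
```

{"name": "servo_tool", "arguments": {"commands": [[0,0,0,12,0,0,1],[0,0,0,22,0,0,1],[0,0,0,32,0,0,1],[0,0,0,42,0,0,1],[0,0,0,52,0,0,1]]}}

```text
clock: 33.78
tcp_pos: [0.6263, 0.1803, 0.1399]
orientation: [-0.008, 3.141, 0.0]
contact_force: [-2.0, 0.3, 2.1]
grip_width: 0.0
gripper_force: 1.5
```

{"name": "servo_tool", "arguments": {"commands": [[0,0,0,10,0,0,1],[0,0,0,18,0,0,1],[0,0,0,24,0,0,1],[0,0,0,30,0,0,1],[0,0,0,30,0,0,1]]}}

```text
clock: 34.2
tcp_pos: [0.65, 0.1801, 0.1381]
orientation: [0.011, -3.129, 0.006]
contact_force: [-18.6, -3.5, 8.7]
grip_width: 0.0002
gripper_force: 9.7
```

{"name": "servo_tool", "arguments": {"commands": [[0,0,0,2,0,0,1],[0,0,0,2,0,0,1]]}}

```text
clock: 34.37
tcp_pos: [0.6502, 0.1801, 0.138]
orientation: [0.012, -3.127, 0.008]
contact_force: [-24.8, -4.1, 12.0]
grip_width: -0.0001
gripper_force: 12.2
```

```bash
python3 tray.py
```

```text
tray scene 2265 [195.8 257.3] [array([ 0.5177, -0.3223]), array([0.2245, 0.2165]), np.float64(5.3021)]
yellow 49 [372.8 222.6] [0.681 0.181 0.159] 0.166
orange 433 [205.1 238.8] [ 0.492 -0.274  0.039] 0.052
orange 460 [171.4 243.9] [ 0.49  -0.375  0.039] 0.05
orange 489 [176.9 262.9] [ 0.579 -0.366  0.04 ] 0.051
```

{"name": "servo_tool", "arguments": {"commands": [[0,0,0,-30,0,0,1],[0,0,0,-30,0,35,1],[0,0,0,-30,0,70,1],[0,0,0,-40,-20,90,0.5],[0,0,0,-60,-50,90,0]]}}

```text
clock: 34.83
tcp_pos: [0.6011, 0.1345, 0.2351]
orientation: [-0.014, 3.131, 0.008]
contact_force: [0.7, -0.3, 1.1]
grip_width: 0.0232
gripper_force: 0.0
```

{"name": "servo_tool", "arguments": {"commands": [[0,0,0,-28,-28,0,0],[0,0,0,-56,-56,0,0],[0,0,0,-84,-84,0,0],[0,0,0,-112,-112,0,0],[0,0,0,-140,-140,0,0]]}}

```text
clock: 35.25
tcp_pos: [0.4567, -0.0114, 0.2294]
orientation: [-0.008, 3.14, -0.001]
contact_force: [0.2, -0.9, 0.6]
grip_width: 0.0833
gripper_force: 0.0
```

{"name": "servo_tool", "arguments": {"commands": [[0,0,0,-15,-30,0,0],[0,0,0,-33,-61,0,0],[0,0,0,-33,-61,0,0],[0,0,0,-33,-61,0,0],[0,0,0,-33,-61,0,0]]}}

```text
clock: 35.67
tcp_pos: [0.4252, -0.0707, 0.2299]
orientation: [-0.007, 3.14, -0.001]
contact_force: [0.2, 0.6, -0.4]
grip_width: 0.0855
gripper_force: 0.0
```

{"name": "servo_tool", "arguments": {"commands": [[0,0,0,0,0,-38,0],[0,0,0,0,0,-76,0],[0,0,0,0,0,-114,0],[0,0,0,0,0,-146,0],[0,0,0,0,0,-167,0]]}}

```text
clock: 36.08
tcp_pos: [0.424, -0.0683, 0.0595]
orientation: [0.014, -3.139, -0.004]
contact_force: [-0.0, -0.5, 0.4]
grip_width: 0.0853
gripper_force: 0.0
```

{"name": "servo_tool", "arguments": {"commands": [[0,0,0,0,0,0,1],[0,0,0,0,0,0,1],[0,0,0,0,0,0,1],[0,0,0,0,0,0,1],[0,0,0,0,0,0,1]], "force": 40}}

```text
clock: 36.5
tcp_pos: [0.4256, -0.0709, 0.0638]
orientation: [-0.008, 3.139, -0.002]
contact_force: [0.3, -16.1, 11.4]
grip_width: 0.0254
gripper_force: 8.2
```

{"name": "servo_tool", "arguments": {"commands": [[0,0,0,0,0,0,1],[0,0,0,0,0,0,1]]}}

```text
clock: 36.67
tcp_pos: [0.4256, -0.071, 0.0639]
orientation: [-0.007, 3.138, -0.002]
contact_force: [-1.0, -1.1, 7.1]
grip_width: 0.023
gripper_force: 38.8
```

{"name": "servo_tool", "arguments": {"commands": [[0,0,0,0,10,0,1],[0,0,0,-1,25,0,1],[0,0,0,-1,45,0,1],[0,0,0,-2,68,0,1],[0,0,0,-2,90,0,1]]}}

```text
clock: 37.08
tcp_pos: [0.4232, 0.0183, 0.0639]
orientation: [-0.004, 3.139, -0.005]
contact_force: [-2.0, -6.8, 11.5]
grip_width: 0.023
gripper_force: 39.8
```

{"name": "servo_tool", "arguments": {"commands": [[0,0,0,0,22,0,1],[0,0,0,-1,44,0,1],[0,0,0,-1,66,0,1],[0,0,0,-2,86,0,1],[0,0,0,-2,100,0,1]]}}

```text
clock: 37.5
tcp_pos: [0.4204, 0.1205, 0.0639]
orientation: [-0.009, 3.14, -0.002]
contact_force: [-5.2, -3.9, 14.7]
grip_width: 0.0229
gripper_force: 40.9
```

{"name": "servo_tool", "arguments": {"commands": [[0,0,0,0,22,0,1],[0,0,0,-1,44,0,1],[0,0,0,-1,64,0,1],[0,0,0,-2,80,0,1],[0,0,0,-2,88,0,1]]}}

```text
clock: 37.92
tcp_pos: [0.4181, 0.2095, 0.0639]
orientation: [-0.011, 3.14, 0.001]
contact_force: [-5.4, -5.0, 17.1]
grip_width: 0.0231
gripper_force: 42.4
```

{"name": "servo_tool", "arguments": {"commands": [[0,0,0,0,0,0,1],[0,0,0,0,0,0,1],[0,0,0,0,0,0,1]]}}

```text
clock: 38.17
tcp_pos: [0.4181, 0.2095, 0.0639]
orientation: [-0.01, 3.14, 0.004]
contact_force: [-5.7, 4.0, 10.2]
grip_width: 0.0228
gripper_force: 41.8
```

{"name": "servo_tool", "arguments": {"commands": [[0,0,0,0,0,0,0],[0,0,0,0,0,0,0],[0,0,0,0,0,0,0],[0,0,0,0,0,0,0],[0,0,0,0,0,0,0]]}}

```text
clock: 38.58
tcp_pos: [0.4184, 0.207, 0.0623]
orientation: [-0.007, 3.141, -0.0]
contact_force: [1.4, 0.1, -0.0]
grip_width: 0.0819
gripper_force: 0.0
```

{"name": "servo_tool", "arguments": {"commands": [[0,0,0,0,0,35,0],[0,0,0,0,0,70,0],[0,0,0,0,0,110,0],[0,0,0,0,-15,150,0.5],[0,0,0,10,-45,168,1]]}}

```text
clock: 39.0
tcp_pos: [0.428, 0.167, 0.2348]
orientation: [-0.02, 3.137, 0.006]
contact_force: [1.3, 0.3, 0.8]
grip_width: 0.0636
gripper_force: 0.0
```

{"name": "servo_tool", "arguments": {"commands": [[0,0,0,35,-5,0,1],[0,0,0,70,-5,0,1],[0,0,0,105,-5,0,1],[0,0,0,140,-5,0,1],[0,0,0,175,-5,0,1]]}}

```text
clock: 39.42
tcp_pos: [0.6049, 0.1564, 0.2299]
orientation: [0.006, -3.141, 0.001]
contact_force: [0.3, 0.3, 1.3]
grip_width: 0.0006
gripper_force: 0.0
```

{"name": "servo_tool", "arguments": {"commands": [[0,0,0,35,0,0,1],[0,0,0,70,5,0,1],[0,0,0,105,15,0,1],[0,0,0,127,22,0,1],[0,0,0,127,22,0,1]]}}

```text
clock: 39.83
tcp_pos: [0.7333, 0.1801, 0.2283]
orientation: [0.006, -3.141, -0.002]
contact_force: [-0.9, -0.5, -0.5]
grip_width: 0.0002
gripper_force: 0.0
```

{"name": "servo_tool", "arguments": {"commands": [[0,0,0,0,0,0,1],[0,0,0,0,0,0,1],[0,0,0,0,0,0,1]]}}

```text
clock: 40.08
tcp_pos: [0.7293, 0.1791, 0.2304]
orientation: [0.009, -3.141, 0.001]
contact_force: [0.1, 0.3, 0.3]
grip_width: 0.0002
gripper_force: 0.0
```

Next I check the pointer at the red mark, then lock.

```bash
python3 - <<'E'
from meas import *
p,d=r.grab_frame("top"); cv2.imwrite("pics/t5.png",cv2.resize(p[160:260,105:315],(798,380),interpolation=2))
# white pointer on near side, column profile vs red mark
h=cv2.cvtColor(p,cv2.COLOR_BGR2HSV); w=cv2.inRange(h,np.array((0,0,150)),np.array((180,70,255)))
for a,c,l in blobs(w[230:250,170:200],3): print(a,c+[170,230])
w=cv2.inRange(h,np.array((0,0,110)),np.array((180,80,255)))
for a,c,l in blobs(w[230:250,170:200],3): print(a,c+[170,230])
E
```

```text
68 [183.20588235 230.67647059]
16 [184.4375 239.    ]
```

{"name": "servo_tool", "arguments": {"commands": [[0,0,0,0,0,-35,1],[0,0,0,0,0,-70,1],[0,0,0,0,0,-92,1],[0,0,0,-10,0,-92,1],[0,0,0,-20,0,-92,1]]}}

```text
clock: 40.55
tcp_pos: [0.7085, 0.178, 0.1361]
orientation: [0.007, -3.138, 0.003]
contact_force: [-0.1, -0.6, 1.2]
grip_width: 0.0002
gripper_force: 0.0
```

{"name": "servo_tool", "arguments": {"commands": [[0,0,0,-10,0,0,1],[0,0,0,-20,0,0,1],[0,0,0,-30,0,0,1],[0,0,0,-40,0,0,1],[0,0,0,-50,0,0,1]]}}

```text
clock: 40.97
tcp_pos: [0.6613, 0.1793, 0.1404]
orientation: [-0.007, 3.137, 0.001]
contact_force: [3.9, 0.8, 2.8]
grip_width: 0.0001
gripper_force: 1.6
```

{"name": "servo_tool", "arguments": {"commands": [[0,0,0,-8,0,0,1],[0,0,0,-15,0,0,1],[0,0,0,-22,0,0,1],[0,0,0,-30,0,0,1],[0,0,0,-35,0,0,1]]}}

```text
clock: 41.38
tcp_pos: [0.6278, 0.1785, 0.1384]
orientation: [-0.007, 3.135, 0.001]
contact_force: [24.7, 2.3, -13.7]
grip_width: 0.0002
gripper_force: 11.9
```

{"name": "servo_tool", "arguments": {"commands": [[0,0,0,0,0,0,1],[0,0,0,0,0,0,1]]}}

```text
clock: 41.55
tcp_pos: [0.6282, 0.1785, 0.1382]
orientation: [-0.006, 3.136, 0.002]
contact_force: [12.5, -0.1, -6.4]
grip_width: 0.0
gripper_force: 6.5
```

{"name": "servo_tool", "arguments": {"commands": [[0,0,0,30,0,0,1],[0,0,0,50,0,10,1],[0,0,0,55,-10,45,1],[0,0,0,55,-40,80,1],[0,0,0,40,-80,115,1]]}}

```text
clock: 41.97
tcp_pos: [0.6696, 0.1141, 0.2426]
orientation: [0.013, -3.14, -0.004]
contact_force: [0.8, -0.9, 1.2]
grip_width: -0.0001
gripper_force: 0.0
```

{"name": "servo_tool", "arguments": {"commands": [[0,0,0,-30,-25,0,1],[0,0,0,-60,-50,0,1],[0,0,0,-80,-75,0,1],[0,0,0,-80,-75,0,1],[0,0,0,-80,-75,0,1]]}}

```text
clock: 42.38
tcp_pos: [0.5878, 0.0351, 0.2412]
orientation: [0.004, -3.139, 0.003]
contact_force: [0.5, 0.5, -0.6]
grip_width: -0.0
gripper_force: 0.0
```

{"name": "servo_tool", "arguments": {"commands": [[0,0,0,0,0,0,1],[0,0,0,0,0,0,1]]}}

```text
clock: 42.55
tcp_pos: [0.5897, 0.0388, 0.2417]
orientation: [0.011, -3.141, -0.002]
contact_force: [0.1, -0.9, -1.2]
grip_width: 0.0
gripper_force: 0.0
```

```bash
python3 tray.py; python3 -c "
from meas import *
p,d=r.grab_frame('scene'); cv2.imwrite('pics/s9.png',p)"
```

```text
tray scene 2266 [195.8 257.3] [array([ 0.5183, -0.3221]), array([0.2203, 0.2165]), np.float64(5.6025)]
yellow 55 [363.1 207.8] [0.61  0.179 0.158] 0.164
orange 434 [205.1 238.8] [ 0.492 -0.274  0.039] 0.052
orange 459 [171.3 243.9] [ 0.49  -0.375  0.039] 0.051
orange 492 [177. 263.] [ 0.579 -0.366  0.04 ] 0.051
```

View pics/s9.png

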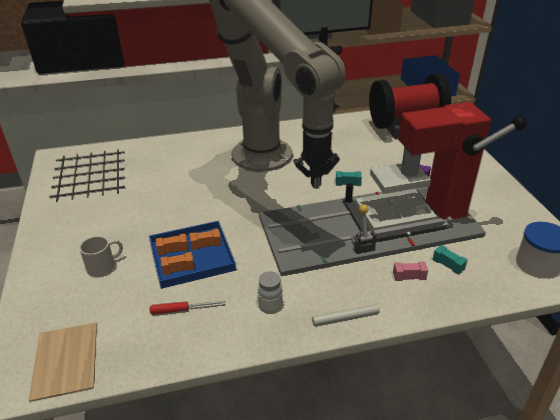

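The three grips lie flat in the tray at (172,244), (206,238) and (177,263). The empty die is back under the head, and the knob at (363,208) is in its original locked pixel position. The jar, mug and screwdriver are untouched.

```bash
python3 -c "
from bench import r
print(r.hand_in())"
```

```text
the job is handed in; nothing more can be done
None
```

The job is handed in: all three orange grips lie flat in the blue tray (the fourth cavity was empty), and the empty die is back and locked at the red mark with nothing else touched. One grip first landed propped on the tray wall and was regrasped and laid flat before the die went back.

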